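Find the damp seat round by weight and hold it up to the inspection camera

TASK

The two large seat rounds with leg holes in the drying rack look alike, but one is still damp and therefore clearly heavier. Lift each of them a few centimetres, one at a time, to feel which it is, leave the dry one standing in its own slot, then take the damp one out and hold it up in the air in front of the inspection camera: the side with the leg holes facing the lens squarely, its middle on the lens's line of sight, 20 cm from the lens. Finish while still holding it there steadily in the gripper, and do not touch the camera or disturb anything else.

Things in the scene. Friction and masses are not known exactly. Their poses are not given: they have to be found in the camera images.
- rack: wooden drying rack, fixed, 356 mm long along its y; origin on the table under its middle. Rounds stand on edge on two rails (x = +-56 mm), faces square to y. Slots at y = -112.5, -37.5, 37.5, 112.5 mm between pairs of upright pegs 110 mm high, 26 mm apart; two large and two small rounds fill them in any order, bored or +y faces all towards the rack's +y end (robot's left)
- round_a: large seat round of pale wood, 0.25 to 0.65 kg: disc 170 mm across, 20 mm thick, on edge in a rack slot; both large ones look alike, the damp one is at least 80 g heavier. Origin at the centre of the bored face (three dark 25 mm leg holes), 112 mm above the table; +y points out of that face, mid-plane at y = -10 mm; +z is up as racked; top of rim at z = +85 mm
- round_b: large seat round of pale wood, 0.25 to 0.65 kg: disc 170 mm across, 20 mm thick, on edge in a rack slot; both large ones look alike, the damp one is at least 80 g heavier. Origin at the centre of the bored face (three dark 25 mm leg holes), 112 mm above the table; +y points out of that face, mid-plane at y = -10 mm; +z is up as racked; top of rim at z = +85 mm
- camera_head: inspection camera, fixed on a column stand: black 34 mm lens in a flat ring light 84 mm across. Origin at the middle of the lens front, 305 mm above the table; +x is the line of sight, pointing 25 degrees below level; y is level. The middle of the bored face is wanted at x = +200 mm, which is 220 mm above the table
- camera_stand: the camera's stand, fixed to the table: base plate 170 x 150 x 16 mm, steel column 25 mm thick and 400 mm high; origin on the table under the column, the camera head sticks out 140 mm along its +x axis; not to be touched
- small_a: small plain round of pale wood standing on edge in a slot of the rack, 120 mm across, 20 mm thick, origin at the centre of its +y face, top of its rim about 137 mm above the table; not part of the job, leave it
- small_b: small plain round of pale wood standing on edge in a slot of the rack, 120 mm across, 20 mm thick, origin at the centre of its +y face, top of its rim about 137 mm above the table; not part of the job, leave it
- sanding_block: sanding block 110 x 62 x 34 mm, cork sole, lying on the table; leave it (origin under its middle)
- offcut: strip of wood 160 x 30 x 22 mm lying on the table; leave it (origin under its middle)
- glue_bottle: glue bottle, 60 mm across, 170 mm high, standing; leave it (origin under its middle)
- mug: yellow plastic mug, 76 mm across, 85 mm high, standing; leave it (origin under its middle)
- glue_brush: glue brush lying on the table; leave it (origin at its underside)
Things that resemble listed ones, but are neither listed nor needed, are in the scene too. Leave any pink look-alike of the round_a alone. What is shaped like the round_b but purple is not meant.

How it is judged (in metres and radians):
On the way, in this order (a step that is already met when the one before it is completed fails the run):
1. the dry (lighter) round has been lifted at least 12 mm off the rails in the gripper, to feel its weight (height (world z) of round_a above 0.1237 m and contact force between the fingers and round_a above 1 N), for 0.2 s.
2. the dry round stands in its slot again, let go, and the damp (heavier) one is lifted at least 30 mm in the gripper (distance of round_a from where it was at the start of the episode below 0.012 m and angle between round_a's own z axis and vertical below 0.12 rad and contact force between the fingers and round_a below 0.3 N and height (world z) of round_b above 0.1417 m and contact force between the fingers and round_b above 1 N), for 0.2 s.
At the end, for the whole second after the job is handed in: Damp round held still by the fingers alone, bored face to the lens, square within 10 degrees, its middle 200 +-25 mm out and within 25 mm of the line of sight; dry round upright and let go in its slot (within 12 mm, 0.12 rad); bystanders within 30 mm of their starts (contact force between the fingers and round_b above 1 N and height (world z) of round_b above 0.18 m and x of round_b in the frame of camera_head between 0.175 and 0.225 m and y of round_b in the frame of camera_head between -0.025 and 0.025 m and z of round_b in the frame of camera_head between -0.025 and 0.025 m and angle between the y axis of round_b and the x axis of camera_head, either way round below 0.17 rad and angle between round_b's own y axis and vertical below 1.4 rad and linear speed of round_b below 0.02 m/s and angular speed of round_b below 0.1 rad/s and contact force between round_b and rack below 0.3 N and contact force between round_b and camera_stand below 0.3 N and distance of round_a from where it was at the start of the episode below 0.012 m and angle between round_a's own z axis and vertical below 0.12 rad and contact force between the fingers and round_a below 0.3 N and distance of each of small_a, small_b, sanding_block, offcut, glue_bottle, mug, glue_brush from where it was at the start of the episode below 0.03 m); the arm keeps its last pose, push and grip.
It fails at once if a large round is dropped or put down outside the rack (height (world z) of any of round_a, round_b below 0.09 m).
It fails at once if the camera or its stand is touched (contact force between camera_stand and the arm above 1 N or contact force between camera_stand and the fingers above 1 N or contact force between camera_stand and round_a above 1 N or contact force between camera_stand and round_b above 1 N).
It fails at once if a bystander is moved by more than 30 mm (distance of any of small_a, small_b, sanding_block, offcut, glue_bottle, mug, glue_brush from where it was at the start of the episode above 0.03 m).
It also fails if it takes over 72 s, if anything falls off the work surface, if the arm or the gripper's body presses on something with over 40 N, if the wrist force passes 120 N, or if a joint passes its speed limit or range.

ROBOT

A 6-joint arm with a two-finger parallel gripper is mounted at the origin on the work surface. World frame = base frame: x ahead of the robot, y to its left, z up, the work surface at z = 0. Lengths are in mm, angles in rad, forces in N, time in s.
With the tool pointing down it reaches from about 300 to 775 mm from the base axis. Payload 14.6 kg.
Tool frame: the origin (TCP) lies on the centre line of the jaws, within the pads' length; the fingertips stand manip.finger_overhang ahead of it and the grasp point (between the pads) lies 11 mm behind it (manip.finger_overhang is the distance from the TCP to the fingertips, in mm); y points along the fingers, x is the direction in which the jaws open and shut, and the axes are right-handed (so a half turn about y gives the same grasp; the last joint's range is limited). The gripper opens to 94 mm and grips with 3 to 60 N. Pads are 16 mm wide; open, the fingers measure 119 mm over their backs; the gripper's body (75 mm by 177 mm) begins 78 mm behind the grasp point.
Start: joints at [1.102, 0.3, 1.521, -0, 1.321, -0.067], TCP at [215.088, 506.188, 213.446] pointing down, gripper open.
Joint ranges: [-3.03, 3.03], [-0.79, 2.21], [0.23, 2.52], [-1.04, 4.18], [0, 3.07], [-2.55, 2.55]. Speed limits (rad/s): [2.22, 2.22, 2.57, 3.14, 3.14, 3.14].

INTERFACE

Orientations are given as [roll, pitch, yaw] about the fixed x, y, z axes, in that order (R = Rz(yaw) Ry(pitch) Rx(roll)).
In Python, from cell import monitor, viewer, ticket, manip gives the robot as it stands.
- The arm moves only by the shell command python3 -m jog 'ROWS' [FORCE]. ROWS is JSON, a list of rows, each an object of numbers: "grip": the finger opening in cm, from 0 to 9.4; "dx", "dy", "dz": the shift along the tool's x, y, z in cm; "spin": the turn about the tool's y in degrees. In form: [{"grip": .., "dx": .., "dy": .., "dz": .., "spin": ..}, ...]. A call has 1 to 20 rows; each row is the pose to reach, as a shift and turn from the pose commanded when the call began, along the tool's axes at that moment; what a row does not reach only later rows make up. A row lasts 1/8 s, in which the tool goes at most 62.5 mm and 10.7 degrees, less where a joint would pass 70% of its speed; a pose out of reach is approached as far as the arm can. A call with a gripper value outside its range is refused whole. The fingers move at their own pace and stop on an object; FORCE is the grip in N (left out, the last holds). Time passes only in rows, so rows that repeat a pose let the fingers close. It gives the time, the measured TCP pose, the force and the opening at its end, in the units of the state.
- monitor.read_state(): the state, without advancing time (a new reading comes with each control period).
- viewer.camera(name): name is "side" or "top"; returns a dict with "color" (400x640x3 uint8, red, green, blue), "vertical_fov" (degrees; the focal length in pixels is half the picture's height over the tangent of half this angle, whatever the lens; pixels are square), "cx", "cy" (the principal point, pixels), "rvec" (rotation vector, rad) and "tvec" (3), from world to camera coordinates, as OpenCV has them. Camera axes: x right, y down, z forward; pixel columns grow to the right and rows downward; lengths in mm; the calibration is good to about 2 mm. A picture is of the moment at which its call begins. There is no depth.
- ticket.sign_off(): hands the job in, once; it reports no verdict.
The state is a dict: "clock": time; "joints": joint angles; "qd": joint speeds; "effort": joint torques, N m; "eef_pos": TCP position; "eef_rot": TCP orientation; "wrist_force": force on the tool from outside, world axes, zero at the start; "moment": the same for the moment, N m; "finger_gap": finger opening in mm.
Only numpy, scipy, OpenCV 4.12 (cv2) and the standard library are available. Lean on these libraries where they do the work, as an engineer would, in place of code of your own. Each camera call takes 0.05 s, during which the arm holds its last target. There are 200 camera calls.

## Working session

There is one attempt and no reset: what is moved stays moved. The work goes in short steps, Python scripts to look and compute and a shell command to move; the robot and the scene stay as the last step left them, time stands still between calls to the robot, and variables do not carry over. Pictures are saved under pics/ and viewed, about 8 in all and at most 12, crops included, and the job is handed in when it is done.

```bash
ls; mkdir -p pics; python3 - <<'E'
from cell import monitor, viewer, manip
import cv2,numpy as np
print(monitor.read_state(), manip.finger_overhang)
for n in("side","top"):
    c=viewer.camera(n); cv2.imwrite(f"pics/{n}0.png",c["color"][:,:,::-1])
    R=cv2.Rodrigues(np.array(c["rvec"]))[0]
    print(n,c["vertical_fov"],c["cx"],c["cy"],R.round(3).tolist(),c["tvec"],(-R.T@np.array(c["tvec"]).ravel()).round(0))
E
```

```text
pics
{'clock': 0.0, 'joints': array([ 1.10239767e+00,  3.00479333e-01,  1.52159912e+00, -2.67439976e-05,
        1.32071232e+00, -6.65801805e-02]), 'qd': array([-0.00049247,  0.0008394 , -0.00027041,  0.00070924,  0.0018249 ,
       -0.00071794]), 'effort': array([ 1.57338718e-04, -5.31797755e+01, -3.52742493e+01,  7.07806530e-02,
        2.43121921e-02, -7.96749623e-05]), 'eef_pos': array([214.97993775, 505.95659551, 212.87418386]), 'eef_rot': array([-1.57074246e+00,  1.19718641e-03,  1.16898452e+00]), 'wrist_force': array([ 0.30018916, -0.01565762, -0.25501347]), 'moment': array([0.02376191, 0.02201562, 0.00768646]), 'finger_gap': 94.04763205928782} 8.0
side 46.24191247087706 314.32959102554855 201.27063346823454 [[0.953, -0.304, -0.01], [-0.21, -0.632, -0.746], [0.22, 0.713, -0.665]] [-472.00017503  259.4695415  1387.76800189] [ 198. -969. 1112.]
top 48.31978242314204 310.3857259133311 195.03734592086238 [[0.025, -1.0, 0.018], [-0.992, -0.027, -0.122], [0.123, -0.015, -0.992]] [  -3.39175369  522.10014645 1562.22892704] [ 327.   34. 1614.]
```

View pics/side0.png

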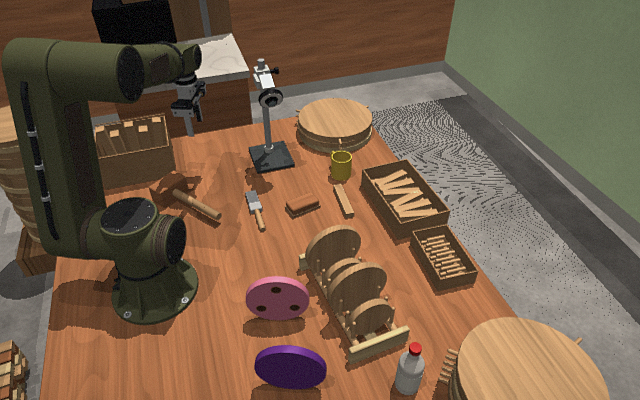

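View pics/top0.png

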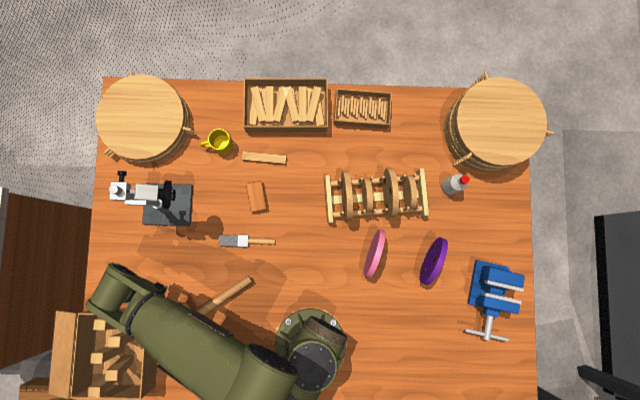

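The side view shows the rack around (345,290), with large rounds near (333,245) and (360,285) and small ones between. The camera stand is at (270,150), with its lens at about (270,97). The pink (277,298) and purple (290,367) look-alikes stand outside the rack. The top view shows the large rounds at (347,193) and (392,193), and the small ones at (366,190) and (410,190). Next I'll enlarge the rack and the camera.

```bash
python3 - <<'E'
import cv2,numpy as np
s=cv2.imread("pics/side0.png");t=cv2.imread("pics/top0.png")
def crop(im,x,y,w,h):
    return cv2.resize(im[y:y+h,x:x+w],(400,300),interpolation=cv2.INTER_CUBIC)
a=np.hstack([crop(t,318,160,120,90),crop(s,288,210,132,156-57)])
a2=np.hstack([crop(t,100,160,100,75),crop(s,235,50,80,60)])
cv2.imwrite("pics/c1.png",np.vstack([a,a2]))
E
```

```text
(no output)
```

View pics/c1.png

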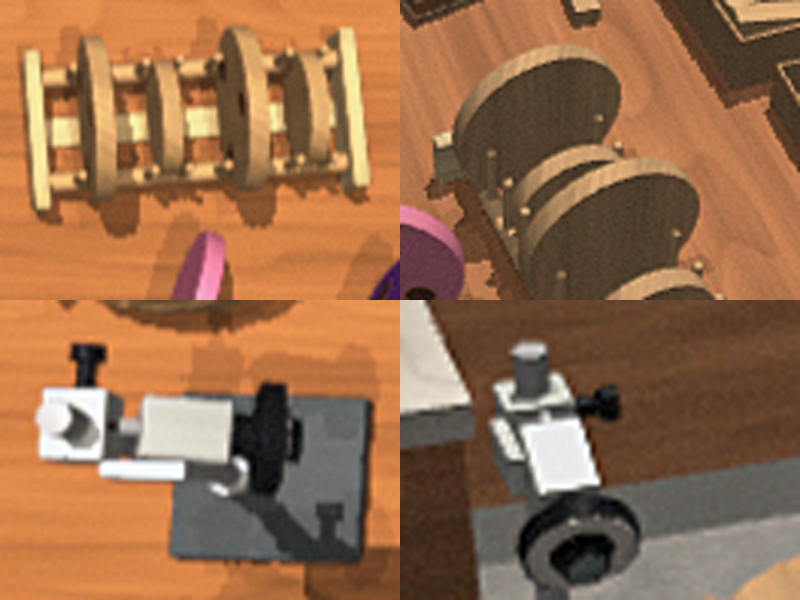

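In the crops the bored faces look toward the rack's +y end (image left). The two large rounds stand in the slots at +112.5 and -37.5. The camera looks towards -y. Now I'll work out the positions.

```bash
cat > geo.py <<'E'
import numpy as np,cv2
from cell import viewer
def cam(n):
    c=viewer.camera(n);R=cv2.Rodrigues(np.array(c["rvec"]))[0];t=np.array(c["tvec"]).ravel()
    f=200/np.tan(np.radians(c["vertical_fov"]/2))
    return dict(R=R,t=t,f=f,cx=c["cx"],cy=c["cy"],C=-R.T@t,img=c["color"])
def ray(c,p):
    d=c["R"].T@np.array([(p[0]-c["cx"])/c["f"],(p[1]-c["cy"])/c["f"],1]);return d/np.linalg.norm(d)
def plane(c,p,z):
    d=ray(c,p);return c["C"]+d*(z-c["C"][2])/d[2]
def tri(c1,p1,c2,p2):
    d1,d2=ray(c1,p1),ray(c2,p2);s=np.linalg.lstsq(np.c_[d1,-d2],c2["C"]-c1["C"],rcond=None)[0]
    a,b=c1["C"]+s[0]*d1,c2["C"]+s[1]*d2;return (a+b)/2,np.linalg.norm(a-b)
def proj(c,X):
    q=c["R"]@np.asarray(X,float)+c["t"];return np.array([c["f"]*q[0]/q[2]+c["cx"],c["f"]*q[1]/q[2]+c["cy"]])
E
python3 - <<'E'
from geo import *
np.set_printoptions(precision=1,suppress=True)
T,S=cam("top"),cam("side")
tt=lambda u,v:(318+u/3.333-.35,160+v/3.333-.35)
st=lambda u,v:(288+(u-400)/3.03-.35,210+v/3.03-.35)
tc=lambda u,v:(100+u/4-.4,160+(v-300)/4-.4)
sc=lambda u,v:(235+(u-400)/5-.4,50+(v-300)/5-.4)
print("lens",tri(T,tc(297,440),S,sc(584,556)),"ring",tri(T,tc(272,437),S,sc(579,540)))
print("column top",tri(T,tc(60,420),S,sc(530,352)),plane(T,tc(60,420),400))
for p in [(172,558),(362,562),(370,398)]: print("plate",plane(T,tc(*p),16))
print("R1 ends",plane(T,tt(93,38),112),plane(T,tt(104,199),112))
print("R2 ends",plane(T,tt(240,28),112),plane(T,tt(250,187),112))
print("endbars (z~?60)",*[plane(T,tt(*p),40) for p in[(33,50),(42,208),(347,30),(358,187)]])
print("s1 ends",plane(T,tt(163,62),87),plane(T,tt(170,172),87))
print("purple/pink/bottle",plane(T,(375,254),60),plane(T,(434,261),60),plane(T,(463,180),170))
E
```

```text
lens (array([478.2, 412.3, 317.1]), np.float64(1.5731768691018553)) ring (array([479.4, 429.8, 319.7]), np.float64(1.1678103196878669))
column top (array([478.6, 548.6, 402. ]), np.float64(3.403933282511211)) [477.1 549.7 400. ]
plate [403.7 604.2  16. ]
plate [404.5 435.8  16. ]
plate [552.2 437.2  16. ]
R1 ends [ 598.1 -107.   112. ] [ 432.9 -120.7  112. ]
R2 ends [ 612.7 -258.4  112. ] [ 449.  -269.1  112. ]
endbars (z~?60) [596.2 -49.4  40. ] [426.7 -62.4  40. ] [ 627.5 -388.4   40. ] [ 457.8 -399.1   40. ]
s1 ends [ 579.2 -182.8   87. ] [ 464.4 -191.1   87. ]
purple/pink/bottle [ 318.8 -218.4   60. ] [ 299.7 -423.7   60. ] [ 568.5 -489.9  170. ]
```

```bash
python3 -m jog '[{"dx":-3.4,"dz":22,"dy":-19},{"dx":-3.4,"dz":22,"dy":-19},{"dx":-3.4,"dz":22,"dy":-19},{"dx":-3.4,"dz":22,"dy":-19},{"dx":-3.4,"dz":22,"dy":-19},{"dx":-3.4,"dz":22,"dy":-19}]'; python3 -m jog '[{"dx":28,"dz":12},{"dx":28,"dz":12},{"dx":28,"dz":12},{"dx":28,"dz":12},{"dx":28,"dz":12},{"dx":28,"dz":12},{"dx":28,"dz":12}]'; python3 -c "
from cell import monitor
print(monitor.read_state()['joints'].round(3))"
```

```text
[ 1.102  0.3    1.521 -0.     1.321 -0.067]validation failed for argument at $[0]...
validation failed for argument at $[0]...
```

```bash
python3 -m jog '[{"grip":9.4,"dx":-3.4,"dy":-19,"dz":22,"spin":0},{"grip":9.4,"dx":-3.4,"dy":-19,"dz":22,"spin":0},{"grip":9.4,"dx":-3.4,"dy":-19,"dz":22,"spin":0},{"grip":9.4,"dx":-3.4,"dy":-19,"dz":22,"spin":0},{"grip":9.4,"dx":-3.4,"dy":-19,"dz":22,"spin":0},{"grip":9.4,"dx":-3.4,"dy":-19,"dz":22,"spin":0}]'; python3 -c "
from cell import monitor
print(monitor.read_state()['joints'].round(3))"
```

```text
clock: 0.95
eef_pos: [-2.4, 561.4, 404.9]
eef_rot: [-1.57, -0.003, 1.172]
wrist_force: [0.3, -0.9, -0.8]
finger_gap: 94.0
[1.51  0.266 1.131 0.    1.742 0.338]
```

```bash
python3 -m jog '[{"grip":9.4,"dx":28,"dy":0,"dz":12,"spin":0},{"grip":9.4,"dx":28,"dy":0,"dz":12,"spin":0},{"grip":9.4,"dx":28,"dy":0,"dz":12,"spin":0},{"grip":9.4,"dx":28,"dy":0,"dz":12,"spin":0},{"grip":9.4,"dx":28,"dy":0,"dz":12,"spin":0},{"grip":9.4,"dx":28,"dy":0,"dz":12,"spin":0},{"grip":9.4,"dx":28,"dy":0,"dz":12,"spin":0}]'; python3 -c "
from cell import monitor
print(monitor.read_state()['joints'].round(3))"
```

```text
clock: 1.82
eef_pos: [-0.7, 774.6, 359.4]
eef_rot: [-1.555, -0.037, 1.168]
wrist_force: [0.0, 0.3, 0.9]
finger_gap: 93.9
[1.524 0.919 0.236 0.002 1.946 0.356]
```

```bash
P='python3 -c "
from cell import monitor
s=monitor.read_state();print(s[\"joints\"].round(3))"'; python3 -m jog '[{"grip":9.4,"dx":0,"dy":0,"dz":0,"spin":0}]'; eval "$P"; python3 -m jog '[{"grip":9.4,"dx":46,"dy":0,"dz":20,"spin":0},{"grip":9.4,"dx":46,"dy":0,"dz":20,"spin":0},{"grip":9.4,"dx":46,"dy":0,"dz":20,"spin":0},{"grip":9.4,"dx":46,"dy":0,"dz":20,"spin":0},{"grip":9.4,"dx":46,"dy":0,"dz":20,"spin":0},{"grip":9.4,"dx":46,"dy":0,"dz":20,"spin":0}]'; eval "$P"
```

```text
clock: 1.95
eef_pos: [-1.1, 774.4, 360.5]
eef_rot: [-1.555, -0.038, 1.169]
wrist_force: [-0.5, -0.8, -0.4]
finger_gap: 93.8
[1.524 0.918 0.235 0.002 1.947 0.356]
clock: 2.7
eef_pos: [-3.1, 826.0, 270.3]
eef_rot: [-1.539, -0.074, 1.168]
wrist_force: [1.0, 0.6, 0.0]
finger_gap: 94.0
[1.529 1.034 0.235 0.004 1.791 0.361]
```

```bash
python3 -m jog '[{"grip":9.4,"dx":-18.4,"dy":-15,"dz":-7.8,"spin":0},{"grip":9.4,"dx":-18.4,"dy":-15,"dz":-7.8,"spin":0},{"grip":9.4,"dx":-18.4,"dy":-15,"dz":-7.8,"spin":0},{"grip":9.4,"dx":-18.4,"dy":-15,"dz":-7.8,"spin":0},{"grip":9.4,"dx":-18.4,"dy":-15,"dz":-7.8,"spin":0},{"grip":9.4,"dx":-18.4,"dy":-15,"dz":-7.8,"spin":0}]';  python3 -c "
from cell import monitor
s=monitor.read_state();print(s['joints'].round(3))"
```

```text
clock: 3.45
eef_pos: [-3.2, 613.8, 406.7]
eef_rot: [-1.537, -0.079, 1.168]
wrist_force: [0.4, 0.4, -0.4]
finger_gap: 94.1
[1.514 0.345 1.027 0.005 1.684 0.346]
```

Pushing against the reach limit tilts the tool, and the tilt is kept as the new commanded pose. This gives me a way to get the 25° later. For now I'll undo the tilt by pushing against the inner limit.

```bash
python3 -m jog '[{"grip":9.4,"dx":-55,"dy":0,"dz":-23.4,"spin":0},{"grip":9.4,"dx":-55,"dy":0,"dz":-23.4,"spin":0},{"grip":9.4,"dx":-55,"dy":0,"dz":-23.4,"spin":0},{"grip":9.4,"dx":-55,"dy":0,"dz":-23.4,"spin":0},{"grip":9.4,"dx":-55,"dy":0,"dz":-23.4,"spin":0},{"grip":9.4,"dx":-55,"dy":0,"dz":-23.4,"spin":0},{"grip":9.4,"dx":-55,"dy":0,"dz":-23.4,"spin":0}]';  python3 -c "
from cell import monitor
s=monitor.read_state();print(s['joints'].round(3))"
```

```text
clock: 4.32
eef_pos: [-3.1, 177.3, 368.3]
eef_rot: [-1.539, -0.073, 1.169]
wrist_force: [-0.1, -0.8, 0.3]
finger_gap: 94.2
[ 1.354 -0.743  2.006  0.018  1.8    0.189]
```

```bash
python3 -m jog '[{"grip":9.4,"dx":9.4,"dy":-4,"dz":-41.9,"spin":55},{"grip":9.4,"dx":9.4,"dy":-4,"dz":-41.9,"spin":55},{"grip":9.4,"dx":9.4,"dy":-4,"dz":-41.9,"spin":55},{"grip":9.4,"dx":9.4,"dy":-4,"dz":-41.9,"spin":55},{"grip":9.4,"dx":9.4,"dy":-4,"dz":-41.9,"spin":55},{"grip":9.4,"dx":9.4,"dy":-4,"dz":-41.9,"spin":55},{"grip":9.4,"dx":-45.9,"dy":-8,"dz":-52.4,"spin":55},{"grip":9.4,"dx":-45.9,"dy":-8,"dz":-52.4,"spin":55},{"grip":9.4,"dx":-45.9,"dy":-8,"dz":-52.4,"spin":55},{"grip":9.4,"dx":-45.9,"dy":-8,"dz":-52.4,"spin":55},{"grip":9.4,"dx":-45.9,"dy":-8,"dz":-52.4,"spin":55},{"grip":9.4,"dx":-45.9,"dy":-8,"dz":-52.4,"spin":55},{"grip":9.4,"dx":-45.9,"dy":-8,"dz":-52.4,"spin":55},{"grip":9.4,"dx":-45.9,"dy":-8,"dz":-52.4,"spin":55},{"grip":9.4,"dx":-45.9,"dy":-8,"dz":-52.4,"spin":55},{"grip":9.4,"dx":-76,"dy":-12,"dz":-32.5,"spin":55},{"grip":9.4,"dx":-76,"dy":-12,"dz":-32.5,"spin":55},{"grip":9.4,"dx":-76,"dy":-12,"dz":-32.5,"spin":55},{"grip":9.4,"dx":-76,"dy":-12,"dz":-32.5,"spin":55},{"grip":9.4,"dx":-76,"dy":-12,"dz":-32.5,"spin":55}]';  python3 -c "
from cell import monitor
s=monitor.read_state();print(s['joints'].round(3))"
```

```text
clock: 6.82
eef_pos: [56.3, -607.7, 415.1]
eef_rot: [-1.49, -0.017, 0.208]
wrist_force: [0.9, -1.6, 0.1]
finger_gap: 94.1
[-1.539  0.459  0.852  0.003  1.913 -1.748]
```

```bash
cat > st.py <<'E'
from cell import monitor
import numpy as np
from scipy.spatial.transform import Rotation as Ro
s=monitor.read_state();R=Ro.from_euler('xyz',s['eef_rot']).as_matrix()
print(s['clock'],s['eef_pos'].round(1),'J',s['joints'].round(3),'gap',round(s['finger_gap'],1),'F',s['wrist_force'].round(2))
print('toolx',R[:,0].round(3),'tooly',R[:,1].round(3),'toolz',R[:,2].round(3))
def d(target):
    return R.T@(np.array(target)-s['eef_pos'])/10
E
python3 -m jog '[{"grip":9.4,"dx":-14,"dy":0,"dz":-66,"spin":0},{"grip":9.4,"dx":-14,"dy":0,"dz":-66,"spin":0},{"grip":9.4,"dx":-14,"dy":0,"dz":-66,"spin":0},{"grip":9.4,"dx":-14,"dy":0,"dz":-66,"spin":0},{"grip":9.4,"dx":-14,"dy":0,"dz":-66,"spin":0},{"grip":9.4,"dx":-14,"dy":0,"dz":-66,"spin":0},{"grip":9.4,"dx":-14,"dy":0,"dz":-66,"spin":0},{"grip":9.4,"dx":-14,"dy":0,"dz":-66,"spin":0},{"grip":9.4,"dx":-14,"dy":0,"dz":-66,"spin":0},{"grip":9.4,"dx":-14,"dy":0,"dz":-66,"spin":0}]' >/dev/null; python3 st.py
```

```text
8.075 [  42.3 -796.   261.8] J [-1.564  1.044  0.235  0.002  1.903 -1.773] gap 94.0 F [ 0.51 -0.39 -0.37]
toolx [0.978 0.207 0.01 ] tooly [ 0.002  0.041 -0.999] toolz [-0.208  0.977  0.04 ]
```

```bash
python3 -m jog '[{"grip":9.4,"dx":-14,"dy":-10,"dz":-66,"spin":0},{"grip":9.4,"dx":-14,"dy":-10,"dz":-66,"spin":0},{"grip":9.4,"dx":-14,"dy":-10,"dz":-66,"spin":0},{"grip":9.4,"dx":-14,"dy":-10,"dz":-66,"spin":0}]' >/dev/null; python3 st.py
```

```text
8.575 [  33.8 -821.6  219.2] J [-1.575  1.095  0.236  0.004  1.811 -1.783] gap 93.8 F [0.08 0.04 1.08]
toolx [0.978 0.207 0.004] tooly [ 0.004  0.001 -1.   ] toolz [-0.207  0.978 -0.   ]
```

```bash
python3 - <<'E'
exec(open('st.py').read())
print(d([250,-560,330]),d([531,-264,300]))
E
```

```text
8.575 [  33.8 -821.6  219.2] J [-1.575  1.095  0.236  0.004  1.811 -1.783] gap 93.8 F [0.08 0.04 1.08]
toolx [0.978 0.207 0.004] tooly [ 0.004  0.001 -1.   ] toolz [-0.207  0.978 -0.   ]
[ 26.61694098 -10.98949975  21.10485843] [60.23383674 -7.87148193 44.23389397]
```

```bash
python3 -m jog '[{"grip":9.4,"dx":26.6,"dy":-11,"dz":21.1,"spin":0},{"grip":9.4,"dx":26.6,"dy":-11,"dz":21.1,"spin":-83},{"grip":9.4,"dx":26.6,"dy":-11,"dz":21.1,"spin":-83},{"grip":9.4,"dx":26.6,"dy":-11,"dz":21.1,"spin":-83},{"grip":9.4,"dx":26.6,"dy":-11,"dz":21.1,"spin":-83},{"grip":9.4,"dx":60.2,"dy":-7.9,"dz":44.2,"spin":-83},{"grip":7,"dx":60.2,"dy":-7.9,"dz":44.2,"spin":-83},{"grip":7,"dx":60.2,"dy":-7.9,"dz":44.2,"spin":-83},{"grip":7,"dx":60.2,"dy":-7.9,"dz":44.2,"spin":-83},{"grip":7,"dx":60.2,"dy":-7.9,"dz":44.2,"spin":-83},{"grip":7,"dx":60.2,"dy":-7.9,"dz":44.2,"spin":-83},{"grip":7,"dx":60.2,"dy":-7.9,"dz":44.2,"spin":-83},{"grip":7,"dx":60.2,"dy":-7.9,"dz":44.2,"spin":-83}]' >/dev/null; python3 - <<'E'
exec(open('st.py').read())
print(d([531,-264,165]))
from geo import *
T,S=cam("top"),cam("side")
def crop(im,x,y,w,h): return cv2.resize(im[y:y+h,x:x+w,::-1],None,fx=400/w,fy=400/w,interpolation=cv2.INTER_CUBIC)
cv2.imwrite("pics/c2.png",np.hstack([crop(T["img"],308,140,140,105),crop(S["img"],270,130,160,120)]))
E
```

```text
10.2 [ 532.5 -261.8  300.8] J [-5.200e-01  3.500e-01  1.255e+00  2.000e-03  1.533e+00 -2.180e+00] gap 70.0 F [-0.35 -0.53  0.14]
toolx [-0.089  0.996 -0.   ] tooly [ 0.004  0.    -1.   ] toolz [-0.996 -0.089 -0.004]
[-0.20448753 13.5751808   0.21709425]
```

View pics/c2.png

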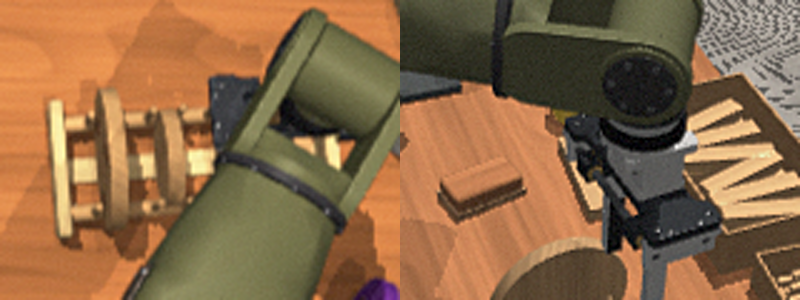

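The top crop shows rounds R1 (110,160) and small (168,155) undisturbed, and the arm over the second large round. The side crop shows the open fingers above the rack. Now I'll descend and grip.

```bash
python3 -m jog '[{"grip":7,"dx":-0.2,"dy":6,"dz":0.2,"spin":0},{"grip":7,"dx":-0.2,"dy":11,"dz":0.2,"spin":0},{"grip":7,"dx":-0.2,"dy":13.5,"dz":0.2,"spin":0},{"grip":7,"dx":-0.2,"dy":13.5,"dz":0.2,"spin":0}]'; python3 -m jog '[{"grip":1,"dx":0,"dy":0,"dz":0,"spin":0},{"grip":1,"dx":0,"dy":0,"dz":0,"spin":0},{"grip":1,"dx":0,"dy":0,"dz":0,"spin":0},{"grip":1,"dx":0,"dy":0,"dz":0,"spin":0},{"grip":1,"dx":0,"dy":0,"dz":0,"spin":0},{"grip":1,"dx":0,"dy":0,"dz":0,"spin":0}]' 40
```

```text
clock: 10.8
eef_pos: [528.3, -267.0, 164.4]
eef_rot: [-1.572, -0.001, 1.657]
wrist_force: [0.3, 0.0, -0.3]
finger_gap: 69.9
clock: 11.55
eef_pos: [529.4, -265.2, 165.7]
eef_rot: [-1.574, -0.002, 1.658]
wrist_force: [-1.9, 7.8, 3.6]
finger_gap: 20.7
```

```bash
python3 st.py
```

```text
11.55 [ 529.4 -265.2  165.7] J [-0.528  0.433  1.454  0.004  1.254 -2.187] gap 20.7 F [-1.88  7.84  3.6 ]
toolx [-0.087  0.996  0.002] tooly [ 0.003  0.003 -1.   ] toolz [-0.996 -0.087 -0.003]
```

```bash
python3 -m jog '[{"grip":1,"dx":0.2,"dy":0,"dz":0,"spin":0},{"grip":1,"dx":0.2,"dy":-1,"dz":0,"spin":0},{"grip":1,"dx":0.2,"dy":-2,"dz":0,"spin":0},{"grip":1,"dx":0.2,"dy":-3,"dz":0,"spin":0},{"grip":1,"dx":0.2,"dy":-4,"dz":0,"spin":0},{"grip":1,"dx":0.2,"dy":-4,"dz":0,"spin":0},{"grip":1,"dx":0.2,"dy":-4,"dz":0,"spin":0},{"grip":1,"dx":0.2,"dy":-4,"dz":0,"spin":0}]'; for i in 1 2 3; do python3 -m jog '[{"grip":1,"dx":0,"dy":0,"dz":0,"spin":0}]' | grep -E "wrist|pos"; done; python3 -c "
from cell import monitor;print(monitor.read_state()['moment'])"
```

```text
clock: 12.55
eef_pos: [528.9, -263.6, 205.7]
eef_rot: [-1.573, -0.002, 1.658]
wrist_force: [-1.9, 7.0, -1.4]
finger_gap: 19.6
eef_pos: [528.9, -263.6, 205.7]
wrist_force: [-3.4, 6.3, -0.7]
eef_pos: [528.9, -263.6, 205.7]
wrist_force: [-2.9, 6.3, -1.3]
eef_pos: [528.9, -263.6, 205.7]
wrist_force: [-2.6, 6.8, -1.5]
[1.92903237 0.65748875 0.21022035]
```

```bash
for i in 1 2; do python3 -m jog '[{"grip":1,"dx":0.15,"dy":0,"dz":0,"spin":0},{"grip":1,"dx":0.15,"dy":0,"dz":0,"spin":0},{"grip":1,"dx":0.15,"dy":0,"dz":0,"spin":0}]' | grep -E "wrist|pos"; done; python3 -c "
from cell import monitor;print(monitor.read_state()['moment'])
from geo import *
S=cam('side');T=cam('top')
def crop(im,x,y,w,h): return cv2.resize(im[y:y+h,x:x+w,::-1],(400,400*h//w),interpolation=cv2.INTER_CUBIC)
cv2.imwrite('pics/c3.png',np.hstack([crop(S['img'],290,190,140,160),crop(T['img'],308,130,140,160)]))
"
```

```text
eef_pos: [528.9, -262.9, 205.6]
wrist_force: [-1.7, 3.5, -2.6]
eef_pos: [529.0, -261.7, 205.7]
wrist_force: [0.1, 0.6, -5.2]
[ 0.04555792  0.05904962 -0.02944336]
```

View pics/c3.png

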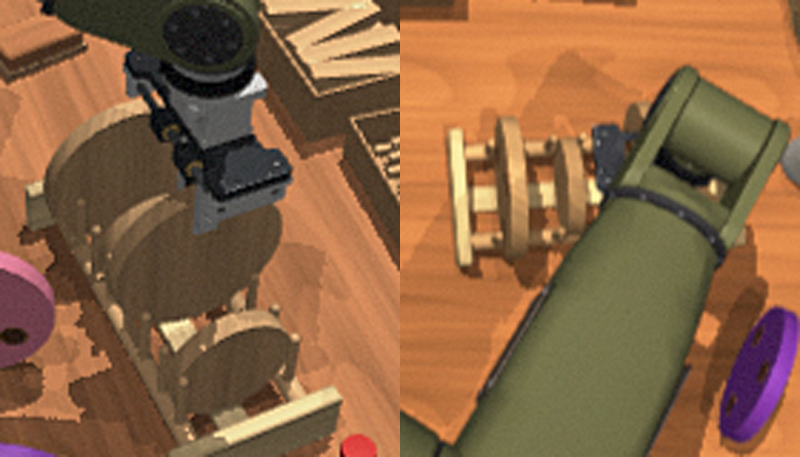

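The side crop shows the second large round lifted about 4 cm, at (200,260), with its neighbours in place. The wrist force is now free of side load, so I'll average the weight.

```bash
for i in 1 2 3 4 5 6; do python3 -m jog '[{"grip":1,"dx":0,"dy":0,"dz":0,"spin":0}]' | grep wrist; done
```

```text
wrist_force: [-0.7, -0.2, -4.9]
wrist_force: [0.3, -0.2, -5.1]
wrist_force: [0.2, 0.7, -5.7]
wrist_force: [0.6, -0.2, -5.7]
wrist_force: [-0.3, -0.1, -5.7]
wrist_force: [0.2, 1.7, -5.0]
```

```bash
python3 -m jog '[{"grip":1,"dx":0,"dy":1,"dz":0,"spin":0},{"grip":1,"dx":0,"dy":2,"dz":0,"spin":0},{"grip":1,"dx":0,"dy":3,"dz":0,"spin":0},{"grip":1,"dx":0,"dy":3.9,"dz":0,"spin":0},{"grip":1,"dx":0,"dy":3.9,"dz":0,"spin":0},{"grip":1,"dx":0,"dy":3.9,"dz":0,"spin":0},{"grip":6,"dx":0,"dy":3.9,"dz":0,"spin":0},{"grip":6,"dx":0,"dy":3.9,"dz":0,"spin":0},{"grip":6,"dx":0,"dy":3.9,"dz":0,"spin":0},{"grip":6,"dx":0,"dy":3.9,"dz":0,"spin":0}]'; python3 -m jog '[{"grip":7,"dx":0,"dy":-6,"dz":0,"spin":0},{"grip":7,"dx":0,"dy":-11,"dz":0,"spin":0},{"grip":7,"dx":0,"dy":-11,"dz":0,"spin":0}]'; python3 - <<'E'
exec(open('st.py').read())
print(d([514.5,-112.3,s['eef_pos'][2]]))
E
```

```text
clock: 15.78
eef_pos: [529.1, -261.5, 166.8]
eef_rot: [-1.575, 0.0, 1.658]
wrist_force: [0.1, -0.1, -0.8]
finger_gap: 56.1
clock: 16.15
eef_pos: [529.6, -262.0, 280.9]
eef_rot: [-1.58, 0.004, 1.658]
wrist_force: [-0.3, -0.9, -1.1]
finger_gap: 70.0
16.15 [ 529.6 -262.   280.9] J [-5.220e-01  3.470e-01  1.304e+00  2.000e-03  1.480e+00 -2.180e+00] gap 70.0 F [-0.33 -0.88 -1.07]
toolx [-0.087  0.996 -0.004] tooly [ 0.01  -0.004 -1.   ] toolz [-0.996 -0.087 -0.009]
[15.04146965 -0.06766694  0.20281852]
```

```bash
python3 -m jog '[{"grip":7,"dx":6,"dy":0,"dz":0,"spin":0},{"grip":7,"dx":12,"dy":0,"dz":0,"spin":0},{"grip":7,"dx":15,"dy":0,"dz":0,"spin":0},{"grip":7,"dx":15,"dy":0,"dz":0,"spin":0},{"grip":7,"dx":15,"dy":6,"dz":0,"spin":0},{"grip":7,"dx":15,"dy":11.5,"dz":0,"spin":0},{"grip":7,"dx":15,"dy":11.5,"dz":0,"spin":0},{"grip":1,"dx":15,"dy":11.5,"dz":0,"spin":0},{"grip":1,"dx":15,"dy":11.5,"dz":0,"spin":0},{"grip":1,"dx":15,"dy":11.5,"dz":0,"spin":0},{"grip":1,"dx":15,"dy":11.5,"dz":0,"spin":0},{"grip":1,"dx":15,"dy":11.5,"dz":0,"spin":0},{"grip":1,"dx":15,"dy":11.5,"dz":0,"spin":0}]' 40; for i in 1 2; do python3 -m jog '[{"grip":1,"dx":0,"dy":0,"dz":0,"spin":0}]' | grep -E "wrist|gap"; done; python3 st.py
```

```text
clock: 17.77
eef_pos: [516.1, -112.1, 161.8]
eef_rot: [-1.575, 0.001, 1.658]
wrist_force: [-0.7, -0.4, 0.6]
finger_gap: 19.8
wrist_force: [-0.7, -0.5, 1.8]
finger_gap: 19.9
wrist_force: [0.3, -0.1, 2.9]
finger_gap: 19.6
18.025 [ 516.2 -112.1  161.8] J [-2.840e-01  2.980e-01  1.648e+00  1.000e-03  1.191e+00 -1.942e+00] gap 19.6 F [ 0.25 -0.12  2.85]
toolx [-0.087  0.996 -0.   ] tooly [ 0.004 -0.    -1.   ] toolz [-0.996 -0.087 -0.004]
```

Well centred, with no side load. Next I'll lift 4 cm and weigh.

```bash
python3 -m jog '[{"grip":1,"dx":0,"dy":-1,"dz":0,"spin":0},{"grip":1,"dx":0,"dy":-2,"dz":0,"spin":0},{"grip":1,"dx":0,"dy":-3,"dz":0,"spin":0},{"grip":1,"dx":0,"dy":-4,"dz":0,"spin":0},{"grip":1,"dx":0,"dy":-4,"dz":0,"spin":0},{"grip":1,"dx":0,"dy":-4,"dz":0,"spin":0},{"grip":1,"dx":0,"dy":-4,"dz":0,"spin":0}]'; for i in 1 2 3 4 5 6; do python3 -m jog '[{"grip":1,"dx":0,"dy":0,"dz":0,"spin":0}]' | grep wrist; done
```

```text
clock: 18.9
eef_pos: [515.8, -112.0, 201.2]
eef_rot: [-1.574, 0.0, 1.658]
wrist_force: [0.4, -0.1, -3.0]
finger_gap: 19.6
wrist_force: [-0.6, -0.1, -3.1]
wrist_force: [0.1, -0.1, -2.8]
wrist_force: [0.8, 0.2, -3.9]
wrist_force: [0.5, -1.2, -4.1]
wrist_force: [0.6, -0.1, -3.1]
wrist_force: [0.2, 0.2, -3.0]
```

R1 weighs about 3.3 N and R2 about 5.3 N, so R2 (the -37.5 slot) is the damp one. I'll put R1 back and fetch R2.

```bash
python3 -m jog '[{"grip":1,"dx":0,"dy":1,"dz":0,"spin":0},{"grip":1,"dx":0,"dy":2,"dz":0,"spin":0},{"grip":1,"dx":0,"dy":3,"dz":0,"spin":0},{"grip":1,"dx":0,"dy":3.9,"dz":0,"spin":0},{"grip":1,"dx":0,"dy":3.9,"dz":0,"spin":0},{"grip":1,"dx":0,"dy":3.9,"dz":0,"spin":0},{"grip":6,"dx":0,"dy":3.9,"dz":0,"spin":0},{"grip":6,"dx":0,"dy":3.9,"dz":0,"spin":0},{"grip":6,"dx":0,"dy":3.9,"dz":0,"spin":0},{"grip":6,"dx":0,"dy":3.9,"dz":0,"spin":0}]'; python3 -m jog '[{"grip":7,"dx":0,"dy":-6,"dz":0,"spin":0},{"grip":7,"dx":0,"dy":-11,"dz":0,"spin":0},{"grip":7,"dx":0,"dy":-11,"dz":0,"spin":0}]'; python3 - <<'E'
exec(open('st.py').read())
print(d([529,-261.7,160]))
from geo import *
S=cam('side');T=cam('top')
def crop(im,x,y,w,h): return cv2.resize(im[y:y+h,x:x+w,::-1],(400,400*h//w),interpolation=cv2.INTER_CUBIC)
cv2.imwrite('pics/c4.png',np.hstack([crop(S['img'],290,200,140,160),crop(T['img'],308,130,140,160)]))
E
```

```text
clock: 20.9
eef_pos: [516.1, -112.0, 162.7]
eef_rot: [-1.575, 0.0, 1.658]
wrist_force: [-0.3, 0.2, 0.2]
finger_gap: 56.3
clock: 21.28
eef_pos: [516.7, -112.3, 276.5]
eef_rot: [-1.581, 0.003, 1.658]
wrist_force: [0.3, -0.0, -0.4]
finger_gap: 70.0
21.275 [ 516.7 -112.3  276.5] J [-2.840e-01  2.050e-01  1.494e+00  1.000e-03  1.433e+00 -1.942e+00] gap 70.0 F [ 0.35 -0.01 -0.37]
toolx [-0.087  0.996 -0.003] tooly [ 0.01  -0.002 -1.   ] toolz [-0.996 -0.087 -0.01 ]
[-14.95781671  11.68676575   0.19010242]
```

View pics/c4.png

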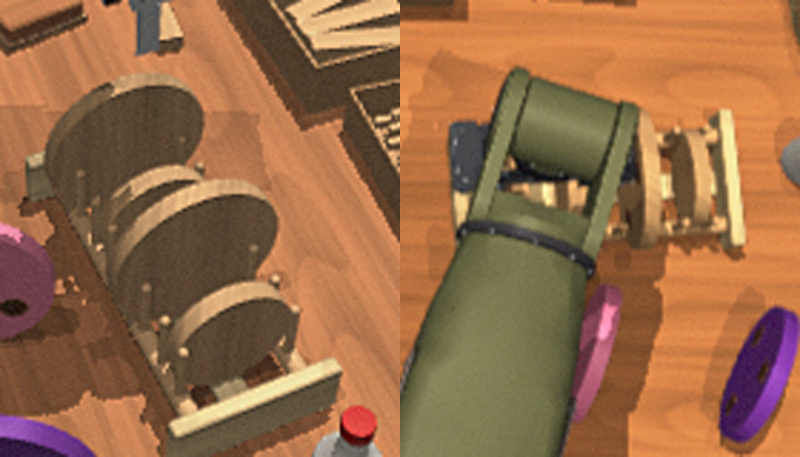

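All four rounds stand in their slots again (side crop: R1 at (125,130), R2 at (195,230)). Next I'll grip R2.

```bash
python3 -m jog '[{"grip":7,"dx":-6,"dy":0,"dz":0.2,"spin":0},{"grip":7,"dx":-12,"dy":0,"dz":0.2,"spin":0},{"grip":7,"dx":-15,"dy":0,"dz":0.2,"spin":0},{"grip":7,"dx":-15,"dy":0,"dz":0.2,"spin":0},{"grip":7,"dx":-15,"dy":6,"dz":0.2,"spin":0},{"grip":7,"dx":-15,"dy":11.5,"dz":0.2,"spin":0},{"grip":7,"dx":-15,"dy":11.5,"dz":0.2,"spin":0},{"grip":1,"dx":-15,"dy":11.5,"dz":0.2,"spin":0},{"grip":1,"dx":-15,"dy":11.5,"dz":0.2,"spin":0},{"grip":1,"dx":-15,"dy":11.5,"dz":0.2,"spin":0},{"grip":1,"dx":-15,"dy":11.5,"dz":0.2,"spin":0},{"grip":1,"dx":-15,"dy":11.5,"dz":0.2,"spin":0},{"grip":1,"dx":-15,"dy":11.5,"dz":0.2,"spin":0},{"grip":1,"dx":-15,"dy":11.5,"dz":0.2,"spin":0}]' 60; python3 -m jog '[{"grip":1,"dx":0,"dy":-1,"dz":0,"spin":0},{"grip":1,"dx":0,"dy":-2,"dz":0,"spin":0},{"grip":1,"dx":0,"dy":-4,"dz":0,"spin":0},{"grip":1,"dx":0,"dy":-4,"dz":0,"spin":0},{"grip":1,"dx":0,"dy":-4,"dz":0,"spin":0},{"grip":1,"dx":0,"dy":-4,"dz":0,"spin":0},{"grip":1,"dx":0,"dy":-4,"dz":0,"spin":0}]'
```

```text
clock: 23.12
eef_pos: [527.1, -261.7, 157.8]
eef_rot: [-1.574, 0.0, 1.658]
wrist_force: [0.1, -0.0, 0.9]
finger_gap: 19.5
clock: 24.0
eef_pos: [526.8, -261.6, 197.2]
eef_rot: [-1.574, -0.0, 1.657]
wrist_force: [-0.0, 0.4, -5.5]
finger_gap: 20.2
```

```bash
python3 -m jog '[{"grip":1,"dx":0,"dy":-5,"dz":0,"spin":0},{"grip":1,"dx":0,"dy":-11,"dz":0,"spin":0},{"grip":1,"dx":0,"dy":-17,"dz":0,"spin":0},{"grip":1,"dx":0,"dy":-23,"dz":0,"spin":0},{"grip":1,"dx":0,"dy":-23,"dz":0,"spin":0},{"grip":1,"dx":5,"dy":-23,"dz":1,"spin":5},{"grip":1,"dx":11,"dy":-23,"dz":2,"spin":5},{"grip":1,"dx":17,"dy":-23,"dz":3,"spin":5},{"grip":1,"dx":22.5,"dy":-23,"dz":4,"spin":5},{"grip":1,"dx":28,"dy":-23,"dz":4.5,"spin":5},{"grip":1,"dx":32.7,"dy":-23,"dz":4.9,"spin":5},{"grip":1,"dx":38,"dy":-23,"dz":7.4,"spin":5},{"grip":1,"dx":43.4,"dy":-23,"dz":9.9,"spin":5},{"grip":1,"dx":48.8,"dy":-23,"dz":12.4,"spin":5},{"grip":1,"dx":54.2,"dy":-23,"dz":15,"spin":5},{"grip":1,"dx":59.9,"dy":-23,"dz":17.5,"spin":5},{"grip":1,"dx":59.9,"dy":-23,"dz":17.5,"spin":5}]'; python3 - <<'E'
exec(open('st.py').read())
print(d([0,600,430]))
E
```

```text
clock: 26.12
eef_pos: [297.6, 322.6, 424.7]
eef_rot: [-1.572, 0.002, 1.576]
wrist_force: [0.3, -0.5, -4.4]
finger_gap: 19.7
26.125 [297.6 322.6 424.7] J [ 0.743 -0.023  1.409 -0.002  1.756 -0.833] gap 19.7 F [ 0.28 -0.5  -4.42]
toolx [-0.005  1.    -0.002] tooly [ 0.001 -0.002 -1.   ] toolz [-1.    -0.005 -0.001]
[27.90290219 -0.60576099 29.60945075]
```

```bash
python3 -m jog '[{"grip":1,"dx":3,"dy":-3,"dz":4.5,"spin":0},{"grip":1,"dx":6,"dy":-5,"dz":9,"spin":0},{"grip":1,"dx":9,"dy":-7,"dz":13.5,"spin":0},{"grip":1,"dx":12,"dy":-9,"dz":18,"spin":0},{"grip":1,"dx":15,"dy":-11,"dz":22.5,"spin":0},{"grip":1,"dx":18.5,"dy":-13,"dz":27,"spin":0},{"grip":1,"dx":22,"dy":-15,"dz":31,"spin":0},{"grip":1,"dx":25,"dy":-17,"dz":33.3,"spin":0},{"grip":1,"dx":130,"dy":-77,"dz":33.3,"spin":0},{"grip":1,"dx":130,"dy":-77,"dz":33.3,"spin":0},{"grip":1,"dx":130,"dy":-77,"dz":33.3,"spin":0},{"grip":1,"dx":130,"dy":-77,"dz":33.3,"spin":0},{"grip":1,"dx":130,"dy":-77,"dz":33.3,"spin":0},{"grip":1,"dx":130,"dy":-77,"dz":33.3,"spin":0},{"grip":1,"dx":130,"dy":-77,"dz":33.3,"spin":0},{"grip":1,"dx":130,"dy":-77,"dz":33.3,"spin":0}]'; python3 st.py
```

```text
clock: 28.12
eef_pos: [-19.9, 653.7, 531.4]
eef_rot: [-1.573, -0.033, 1.57]
wrist_force: [0.5, 0.6, -6.2]
finger_gap: 19.5
28.125 [-19.9 653.7 531.4] J [ 1.546e+00  6.760e-01  2.360e-01 -2.000e-03  2.196e+00 -2.600e-02] gap 19.5 F [ 0.54  0.63 -6.21]
toolx [0.    0.999 0.033] tooly [ 0.003  0.033 -0.999] toolz [-1.     0.    -0.003]
```

```bash
python3 -m jog '[{"grip":1,"dx":130,"dy":-75,"dz":0,"spin":0},{"grip":1,"dx":130,"dy":-75,"dz":0,"spin":0},{"grip":1,"dx":130,"dy":-75,"dz":0,"spin":0},{"grip":1,"dx":130,"dy":-75,"dz":0,"spin":0},{"grip":1,"dx":130,"dy":-75,"dz":0,"spin":0},{"grip":1,"dx":130,"dy":-75,"dz":0,"spin":0},{"grip":1,"dx":130,"dy":-75,"dz":0,"spin":0},{"grip":1,"dx":130,"dy":-75,"dz":0,"spin":0},{"grip":1,"dx":130,"dy":-75,"dz":0,"spin":0},{"grip":1,"dx":130,"dy":-75,"dz":0,"spin":0}]'; python3 st.py
```

```text
clock: 29.38
eef_pos: [-11.6, 702.1, 485.2]
eef_rot: [-1.573, -0.07, 1.57]
wrist_force: [-0.4, -0.6, -4.6]
finger_gap: 19.7
29.375 [-11.6 702.1 485.2] J [ 1.535  0.746  0.236  0.     2.09  -0.035] gap 19.7 F [-0.4  -0.58 -4.61]
toolx [0.    0.998 0.07 ] tooly [ 0.002  0.07  -0.998] toolz [-1.     0.    -0.002]
```

```bash
python3 -m jog '[{"grip":1,"dx":150,"dy":0,"dz":0,"spin":0},{"grip":1,"dx":150,"dy":0,"dz":0,"spin":0},{"grip":1,"dx":150,"dy":0,"dz":0,"spin":0},{"grip":1,"dx":150,"dy":0,"dz":0,"spin":0},{"grip":1,"dx":150,"dy":0,"dz":0,"spin":0},{"grip":1,"dx":150,"dy":0,"dz":0,"spin":0},{"grip":1,"dx":150,"dy":0,"dz":0,"spin":0},{"grip":1,"dx":150,"dy":0,"dz":0,"spin":0}]'; python3 st.py
```

```text
clock: 30.38
eef_pos: [-7.3, 810.4, 325.5]
eef_rot: [-1.573, -0.11, 1.571]
wrist_force: [-0.5, 0.0, -5.4]
finger_gap: 19.6
30.375 [ -7.3 810.4 325.5] J [ 1.534  0.965  0.236  0.002  1.831 -0.036] gap 19.6 F [-0.49  0.   -5.36]
toolx [0.    0.994 0.11 ] tooly [ 0.002  0.11  -0.994] toolz [-1.     0.    -0.002]
```

```bash
python3 -m jog '[{"grip":1,"dx":140,"dy":-50,"dz":0,"spin":0},{"grip":1,"dx":140,"dy":-50,"dz":0,"spin":0},{"grip":1,"dx":140,"dy":-50,"dz":0,"spin":0},{"grip":1,"dx":140,"dy":-50,"dz":0,"spin":0},{"grip":1,"dx":140,"dy":-50,"dz":0,"spin":0},{"grip":1,"dx":140,"dy":-50,"dz":0,"spin":0},{"grip":1,"dx":140,"dy":-50,"dz":0,"spin":0},{"grip":1,"dx":140,"dy":-50,"dz":0,"spin":0}]' | grep clock; python3 st.py
```

```text
clock: 31.38
31.375 [ -4.6 818.3 333.4] J [ 1.53   0.957  0.236  0.005  1.797 -0.039] gap 20.0 F [-0.98  0.1  -4.55]
toolx [0.    0.988 0.151] tooly [ 0.001  0.151 -0.988] toolz [-1.     0.    -0.001]
```

```bash
python3 -m jog '[{"grip":1,"dx":145,"dy":-45,"dz":0,"spin":0},{"grip":1,"dx":145,"dy":-45,"dz":0,"spin":0},{"grip":1,"dx":145,"dy":-45,"dz":0,"spin":0},{"grip":1,"dx":145,"dy":-45,"dz":0,"spin":0},{"grip":1,"dx":145,"dy":-45,"dz":0,"spin":0},{"grip":1,"dx":145,"dy":-45,"dz":0,"spin":0},{"grip":1,"dx":145,"dy":-45,"dz":0,"spin":0},{"grip":1,"dx":145,"dy":-45,"dz":0,"spin":0},{"grip":1,"dx":145,"dy":-45,"dz":0,"spin":0},{"grip":1,"dx":145,"dy":-45,"dz":0,"spin":0},{"grip":1,"dx":145,"dy":-45,"dz":0,"spin":0},{"grip":1,"dx":145,"dy":-45,"dz":0,"spin":0},{"grip":1,"dx":145,"dy":-45,"dz":0,"spin":0},{"grip":1,"dx":145,"dy":-45,"dz":0,"spin":0},{"grip":1,"dx":145,"dy":-45,"dz":0,"spin":0},{"grip":1,"dx":145,"dy":-45,"dz":0,"spin":0},{"grip":1,"dx":145,"dy":-45,"dz":0,"spin":0},{"grip":1,"dx":145,"dy":-45,"dz":0,"spin":0},{"grip":1,"dx":145,"dy":-45,"dz":0,"spin":0},{"grip":1,"dx":145,"dy":-45,"dz":0,"spin":0}]' | grep clock; python3 st.py
```

```text
clock: 33.88
33.875 [ -1.9 827.6 339. ] J [ 1.527  0.952  0.236  0.007  1.759 -0.042] gap 19.7 F [ 1.12 -0.23 -4.97]
toolx [0.    0.981 0.194] tooly [ 0.001  0.194 -0.981] toolz [-1.     0.    -0.001]
```

```bash
for i in 1; do python3 -m jog '[{"grip":1,"dx":145,"dy":-40,"dz":0,"spin":0},{"grip":1,"dx":145,"dy":-40,"dz":0,"spin":0},{"grip":1,"dx":145,"dy":-40,"dz":0,"spin":0},{"grip":1,"dx":145,"dy":-40,"dz":0,"spin":0}]' | grep clock; done; python3 st.py;  python3 -m jog '[{"grip":1,"dx":145,"dy":-35,"dz":0,"spin":0},{"grip":1,"dx":145,"dy":-35,"dz":0,"spin":0},{"grip":1,"dx":145,"dy":-35,"dz":0,"spin":0}]' | grep clock;python3 st.py
```

```text
clock: 34.38
34.375 [ -1.5 836.6 345.4] J [ 1.526  0.947  0.236  0.009  1.722 -0.042] gap 19.8 F [ 0.31  0.24 -4.12]
toolx [0.    0.972 0.235] tooly [ 0.001  0.235 -0.972] toolz [-1.     0.    -0.001]
clock: 34.75
34.75 [ -1.2 845.5 352.6] J [ 1.525  0.941  0.236  0.011  1.684 -0.042] gap 19.8 F [-0.2   0.22 -5.66]
toolx [-0.     0.961  0.277] tooly [ 0.001  0.277 -0.961] toolz [-1.     0.    -0.001]
```

Short calls are efficient, giving about 0.042 rad each. I need about 0.15 more.

```bash
python3 -m jog '[{"grip":1,"dx":148,"dy":-28,"dz":0,"spin":0},{"grip":1,"dx":148,"dy":-28,"dz":0,"spin":0},{"grip":1,"dx":148,"dy":-28,"dz":0,"spin":0}]' | grep clock; python3 -m jog '[{"grip":1,"dx":148,"dy":-22,"dz":0,"spin":0},{"grip":1,"dx":148,"dy":-22,"dz":0,"spin":0},{"grip":1,"dx":148,"dy":-22,"dz":0,"spin":0}]' | grep clock; python3 -m jog '[{"grip":1,"dx":148,"dy":-18,"dz":0,"spin":0},{"grip":1,"dx":148,"dy":-18,"dz":0,"spin":0},{"grip":1,"dx":148,"dy":-18,"dz":0,"spin":0}]' | grep clock;python3 st.py
```

```text
clock: 35.12
clock: 35.5
clock: 35.88
35.875 [-6.000e-01  8.738e+02  3.723e+02] J [ 1.524  0.931  0.236  0.017  1.564 -0.043] gap 19.9 F [ 0.57 -1.   -4.9 ]
toolx [-0.     0.916  0.4  ] tooly [ 0.001  0.4   -0.916] toolz [-1.     0.    -0.001]
```

```bash
python3 - <<'E'
exec(open('st.py').read())
for p in [(0,620,460),(130,420,460),(270,280,460),(380,170,440)]:print(d(p).round(1))
E
```

```text
35.875 [-6.000e-01  8.738e+02  3.723e+02] J [ 1.524  0.931  0.236  0.017  1.564 -0.043] gap 19.9 F [ 0.57 -1.   -4.9 ]
toolx [-0.     0.916  0.4  ] tooly [ 0.001  0.4   -0.916] toolz [-1.     0.    -0.001]
[-19.7 -18.2  -0.1]
[-38.1 -26.2 -13.1]
[-50.9 -31.8 -27.1]
[-61.8 -34.3 -38.1]
```

```bash
python3 -m jog '[{"grip":1,"dx":-5,"dy":-4.5,"dz":0,"spin":0},{"grip":1,"dx":-10,"dy":-9,"dz":0,"spin":0},{"grip":1,"dx":-15,"dy":-13.5,"dz":0,"spin":0},{"grip":1,"dx":-19.7,"dy":-18.2,"dz":-0.1,"spin":0},{"grip":1,"dx":-24,"dy":-20,"dz":-3.5,"spin":0},{"grip":1,"dx":-28.5,"dy":-22,"dz":-6.5,"spin":0},{"grip":1,"dx":-33.5,"dy":-24,"dz":-10,"spin":0},{"grip":1,"dx":-38,"dy":-26,"dz":-13,"spin":0},{"grip":1,"dx":-42,"dy":-28,"dz":-17.5,"spin":0},{"grip":1,"dx":-46.5,"dy":-30,"dz":-22,"spin":0},{"grip":1,"dx":-51,"dy":-31.8,"dz":-27,"spin":0},{"grip":1,"dx":-51,"dy":-31.8,"dz":-27,"spin":0}]' | grep clock; python3 - <<'E'
exec(open('st.py').read())
for p in [(380,170,440),(476,201.5,258.5)]:print(d(p).round(1))
E
```

```text
clock: 37.38
37.375 [269.9 277.1 460.4] J [ 0.453 -0.302  1.614  0.368  1.632 -1.058] gap 19.8 F [ 0.46  0.52 -5.45]
toolx [-0.     0.916  0.401] tooly [ 0.004  0.401 -0.916] toolz [-1.     0.001 -0.003]
[-10.6  -2.4 -11. ]
[-15.   15.5 -20.6]
```

```bash
python3 -m jog '[{"grip":1,"dx":-5,"dy":-1.2,"dz":-4,"spin":0},{"grip":1,"dx":-10.6,"dy":-2.4,"dz":-8,"spin":0},{"grip":1,"dx":-10.6,"dy":-2.4,"dz":-12,"spin":0},{"grip":1,"dx":-11.5,"dy":1,"dz":-15,"spin":0},{"grip":1,"dx":-12.5,"dy":5,"dz":-17.5,"spin":0},{"grip":1,"dx":-13.5,"dy":9,"dz":-19.5,"spin":0},{"grip":1,"dx":-14.5,"dy":12.5,"dz":-20.6,"spin":0},{"grip":1,"dx":-15,"dy":15.5,"dz":-20.6,"spin":0},{"grip":1,"dx":-15,"dy":15.5,"dz":-20.6,"spin":0},{"grip":1,"dx":-15,"dy":15.5,"dz":-20.6,"spin":0}]' | grep clock; python3 - <<'E'
exec(open('st.py').read())
print(d((476,201.5,258.5)).round(2))
from geo import *
S=cam('side');T=cam('top')
cv2.imwrite('pics/s5.png',S['img'][:,:,::-1]);cv2.imwrite('pics/t5.png',T['img'][:,:,::-1])
def crop(im,x,y,w,h): return cv2.resize(im[y:y+h,x:x+w,::-1],(400,400*h//w),interpolation=cv2.INTER_CUBIC)
cv2.imwrite('pics/c5.png',np.hstack([crop(S['img'],230,50,180,230),crop(T['img'],100,100,180,230)]))
E
```

```text
clock: 38.62
38.625 [475.7 203.5 259.6] J [ 0.129  0.135  1.665  0.423  1.307 -1.547] gap 19.6 F [ 0.49 -0.41 -4.48]
toolx [-0.001  0.916  0.4  ] tooly [ 0.003  0.4   -0.916] toolz [-1.     0.    -0.004]
[-0.23  0.02 -0.03]
```

View pics/c5.png

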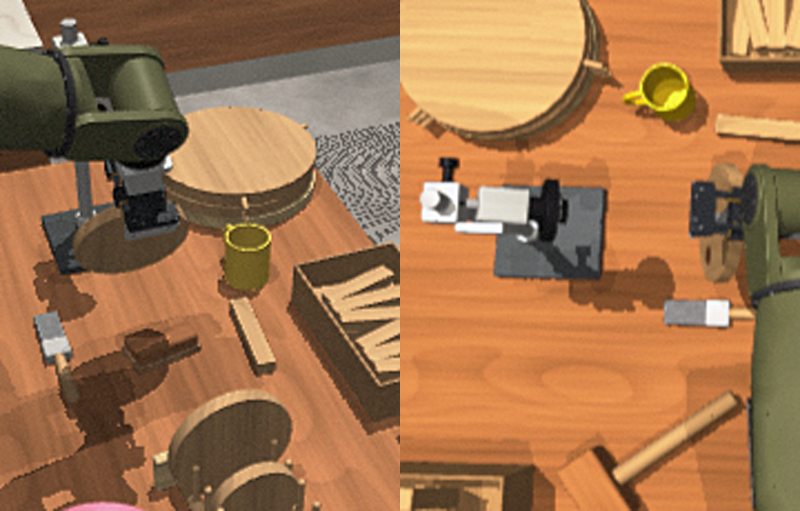

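The top crop shows the held round at (722,222), facing the lens at (565,210), with the dry round still in its slot (230,440 in the side crop). One numeric check of the round's middle follows.

```bash
python3 - <<'E'
exec(open('st.py').read())
from geo import *
np.set_printoptions(precision=1,suppress=True)
T,S=cam("top"),cam("side")
k=lambda u,v:(100+(u-400)/2.222-.3,100+v/2.222-.3)
a,b=plane(T,k(728,163),216),plane(T,k(720,281),216);print(a,b,(a+b)/2)
print("lens",plane(T,k(567,212),305), plane(T,k(549,209),312))
c=s['eef_pos']+45.8*R[:,1]+10*R[:,0];print("face centre by kinematics",c)
L=np.array([478,410,305]);ax=np.array([0,-np.cos(np.radians(25)),-np.sin(np.radians(25))]);v=c-L
print("out",v@ax,"off",v-ax*(v@ax),"angle",np.degrees(np.arccos(-R[:,0]@ax)))
s2=monitor.read_state();print(s2['qd'].round(3))
E
```

```text
38.725 [475.8 203.5 259.6] J [ 0.129  0.135  1.665  0.424  1.306 -1.547] gap 19.7 F [ 0.82  0.52 -4.21]
toolx [-0.001  0.916  0.4  ] tooly [ 0.004  0.401 -0.916] toolz [-1.     0.    -0.004]
[564.1 214.6 216. ] [395.7 218.7 216. ] [479.9 216.7 216. ]
lens [477.4 412.9 305. ] [479.9 434.7 312. ]
face centre by kinematics [475.9 231.  221.6]
out 197.50010382349666 off [-2.1 -0.   0.1] angle 1.3920516036781705
[ 0.  0.  0.  0. -0. -0.]
```

```bash
python3 -m jog '[{"grip":1,"dx":0,"dy":0,"dz":0,"spin":0},{"grip":1,"dx":0,"dy":0,"dz":0,"spin":0},{"grip":1,"dx":0,"dy":0,"dz":0,"spin":0},{"grip":1,"dx":0,"dy":0,"dz":0,"spin":0}]'; python3 -c "
from cell import ticket;print(ticket.sign_off())"
```

```text
clock: 39.33
eef_pos: [475.3, 203.6, 257.8]
eef_rot: [-1.572, -0.412, 1.571]
wrist_force: [0.1, -0.0, -5.2]
finger_gap: 20.0
the job is handed in; nothing more can be done
None
```

The damp round is held up in front of the inspection camera and the job is handed in at 39.3 s of the 72 s. The sign-off gives no verdict, so what follows rests on my own checks.

- **Which one is damp:** I lifted both large rounds about 4 cm. The one in the +112.5 slot weighed about 3.3 N and the one in the -37.5 slot about 5.3 N, so the -37.5 one is damp. The dry one is back upright in its slot, released.
- **Getting the 25° tilt:** the jog command has no tilt. With the damp round in the gripper, I pushed the arm against its outer reach limit until the tool leaned 23.6°, then moved to the camera.
- **Last checks:**

| Check | Measured | Wanted |
|---|---|---|
| Distance from the lens (arm pose and estimated lens position) | 197.5 mm | 200 ± 25 mm |
| Off the line of sight | about 2 mm | within 25 mm |
| Squareness to the lens | 1.4° off | within 10° |

The arm was at rest and the grip gap steady at 20 mm. The last pictures show no bystander visibly moved, though I did not measure their positions.

- **Disagreements:** the top picture put the round's middle at x = 480 mm, against 476 mm from the arm pose. The last pose reading also put the tool about 2 mm lower than the one before. Both are well inside tolerance.
- **Side load:** on the first lift, the damp round pressed sideways on its pegs with about 7 N until I recentred it. The weights were read after that.

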